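# Load the fluxer and set its air valve two turns open

### The job

Stand the small white jar with the green lid upright in the open drawer of the grey fluxer and slide the drawer fully shut. Then set the fluxer's air valve: turn the red handwheel clockwise to its stop, back it off exactly two full turns, and finish while still gripping the wheel's black handle between the fingers. Leave the other things on the bench where they are.

Things in the scene. Friction and masses are not known exactly. Their poses are not given: they have to be found in the camera images.
- fluxer: Bench fluxer, a fixed grey box, 165 mm deep (its x), 130 mm wide (y), 64 mm high, at the right of the bench; origin at the centre of its underside. Its x axis points from the drawer face to the back: the drawer slides out of the face at x = -82.5 mm, to the robot's left. A valve with a red handwheel stands on its roof, brass fittings at its back.
- drawer (a joint): Drawer of the fluxer, how far it is out in m: 0 fully shut, 0.10 fully out; it starts nearly fully out. It needs about 2 N to slide and has no catch.
- drawer_spot (a point): Point on the drawer's inner floor (10 mm above the bench) where the jar goes, 48 mm behind the front panel, midway between the sides; moves with the drawer, axes as the fluxer's. Inside, the drawer is 102 mm wide, 115 mm long, its sides 14 mm high; the front panel's top is 54 mm above the bench. With the drawer out, the roof's edge is 40 to 52 mm behind this point and 46 mm above the floor.
- drawer_lip (a point): Centre of the outer edge of the dark pull lip on the drawer front, 46 mm above the bench; the lip is 70 mm wide, 8 mm thick and stands 11 mm out from the front panel. Push here, along the fluxer's +x, to shut the drawer.
- jar_center (a point): Small white jar with a green lid, 36 mm diameter, 37 mm high, 60 g; the point is at its centre, 18.5 mm above its underside; its z axis is the jar's own axis, up.
- valve (a joint): Angle of the handwheel in rad: 0 on the closed stop, growing as the wheel turns anticlockwise seen from above (opening), 2 pi a turn, upper stop at four turns. It starts a quarter to three quarters of a turn open. It turns with about 1.5 N at the handle and stays where it is left.
- valve_axis (a point): Point on the wheel's upright axis, at the height of the middle of the handle (122 mm above the bench). The red wheel is 94 mm over all, its rim is 10 mm thick and its top lies 97 mm above the bench.
- handle_grip (a point): Middle of the black upright handle on the wheel's rim, 42 mm from the wheel's axis: a grip 17 to 19 mm in diameter from 100 to 144 mm above the bench. It spins freely on its pin, so the fingers can hold it without turning while they carry it round the axis.
- wick: Yellow braid reel, 42 mm across, 12 mm high; bystander; origin at the centre of its underside.
- syringe: Green syringe, 24 x 88 x 17 mm; bystander; origin under its centre.
- cutters: Side cutters with red handles, 45 x 121 x 12 mm; bystander; origin under its centre.
- tin: Round tin with a red lid, 47 mm across, 21 mm high; bystander; origin at the centre of its underside.
- magnifier: Black round eye magnifier, 35 mm across, 32 mm high; bystander; origin at the centre of its underside.
- air_holder: Dark stand with an upright hot-air gun, fixed, left of and behind the jar; up to about 230 mm high within 50 mm of its origin, which is at the centre of its foot on the bench. Pass above it at 300 mm or more, or round it.
- hot_air_station: Dark hot-air station, fixed, behind the drawer; 214 x 153 mm, 126 mm high, its knobs and front face about 95 mm before its origin, which is on the bench under its middle. Keep the gripper's wide side clear of it.
Mind the look-alikes: they are no part of the job. Of the things that look like the part that bears jar_center, take the one that is farthest to the robot's left at the start.

How it is judged:
On the way, in this order (a step that is already met when the one before it is completed fails the run):
1. the jar stands upright in the open drawer (z of jar_center in the frame of drawer_spot between 0.013 and 0.024 m and x of jar_center in the frame of drawer_spot between -0.045 and 0.06 m and y of jar_center in the frame of drawer_spot between -0.045 and 0.045 m and angle between jar_center's own z axis and vertical below 0.2 rad and value of joint drawer above 0.03 m), for 0.2 s.
2. the drawer is fully shut with the jar in it (value of joint drawer below 0.004 m and horizontal distance between jar_center and drawer_spot below 0.07 m), for 0.2 s.
3. the valve is closed to its stop (value of joint valve below 0.06 rad), for 0.1 s.
4. the valve is backed off two turns (value of joint valve between 12.316 and 12.816 rad), for 0.2 s.
At the end, for the whole second after the job is handed in: The jar stands upright (within 0.2 rad) on the drawer's floor, the drawer is shut to within 4 mm, the valve stands at two turns open (12.57 rad, within 0.25 rad) and at rest, and the fingers still grip the black handle between them with more than 2 N (all of step 4 and velocity of joint valve between -0.1 and 0.1 rad/s and contact force between the fingers and handle above 2 N and horizontal distance between the grasp point and handle_grip below 0.015 m and distance between the grasp point and handle_grip below 0.035 m and value of joint drawer below 0.004 m and z of jar_center in the frame of drawer_spot between 0.013 and 0.024 m and x of jar_center in the frame of drawer_spot between -0.045 and 0.06 m and y of jar_center in the frame of drawer_spot between -0.045 and 0.045 m and angle between jar_center's own z axis and vertical below 0.2 rad and contact force between the fingers and jar below 0.1 N); the arm keeps its last pose, push and grip.
It fails at once if a bystander was shoved more than 30 mm (distance of any of wick, syringe, cutters, tin, magnifier from where it was at the start of the episode above 0.03 m).
It also fails if it takes over 72 s, if anything falls off the work surface, if the arm or the gripper's body presses on something with over 40 N, if the wrist force passes 120 N, or if a joint passes its speed limit or range.

### The arm

A 7-joint arm with a two-finger parallel gripper is mounted at the origin on a cart in front of the work surface, level with it; the furniture and walls round the work are solid. World frame = base frame: x ahead of the robot, y to its left, z up, the work surface at z = 0. Lengths are in m, angles in rad, forces in N, time in s.
With the tool pointing down it reaches from about 0.425 to 0.925 m from the base axis. Payload 6.8 kg.
Tool frame: the origin (TCP) lies on the centre line of the jaws, within the pads' length; the fingertips stand 25 mm ahead of it and the grasp point (between the pads) lies 6 mm ahead of it; z points along the fingers, y is the line along which they close (so a half turn about z gives the same grasp; the last joint's range is limited). The gripper opens to 85 mm and grips with 20 to 120 N. Pads are 22 mm wide; open, the fingers measure 114 mm over their backs; the gripper's body (76 mm by 85 mm) begins 54 mm behind the grasp point. The pads swing forward as they close: fully open they stand 13 mm farther back than shut.
Start: joints at [1.037, 0.477, 0.022, 1.555, -0.011, 1.109, -0.083], TCP at [0.279, -0.615, 0.231] pointing down, gripper open.
Joint ranges: [-2.96, 2.96], [-0.34, 2.1], [-1.41, 1.46], [0.24, 2.44], [-1.37, 4.51], [0.17, 1.92], [-2.96, 2.96]. Speed limits (rad/s): [2.39, 2.39, 3.14, 3.14, 3.14, 3.14, 3.14].

### API

Orientations are given as a rotation vector (axis times angle).
In Python, from bench import telemetry, grab_frame, job gives the robot as it stands.
- The arm moves only by the tool apply_moves, never from a script. Its argument "rows" is a list of rows, each a list of 2 entries, a list of its own where there are three numbers: the shift along the tool's x, y, z each as a share of 250 mm, from -1 to 1, then the turn, a rotation vector about the tool's x, y, z each as a share of pi rad, from -1 to 1. A call has 1 to 10 rows; each row is the pose to reach, as a shift and turn from the pose commanded when the call began, along the tool's axes at that moment, turning the shorter way round; what a row does not reach only later rows make up. A row lasts 1/8 s, in which the tool goes at most 62.5 mm and 10.7 degrees, less where a joint would pass 70% of its speed; a pose out of reach is approached as far as the arm can. A call with a number of a shift or a turn outside -1 to 1 is refused whole. A call with a gripper value outside its range is refused whole. "jaw" is the gripper's target within -1 to 1 (fully open at 1, half-way at 0, shut at -1), set as the call begins (left out, the last holds). The fingers move at their own pace and stop on an object; "newtons" is the grip in N (left out, the last holds). Time passes only in rows, so rows that repeat a pose let the fingers close. It gives the time, the measured TCP pose, the force, the opening and the grip force at its end, in the units of the state.
- telemetry.get_obs(): the state, without advancing time (a new reading comes with each control period).
- grab_frame(name): name is "side" or "top" or "wrist"; returns a dict with "frame" (400x640x3 uint8, red, green, blue), "vertical_fov" (degrees; the focal length in pixels is half the picture's height over the tangent of half this angle, whatever the lens; pixels are square), "cx", "cy" (the principal point, pixels), "origin" and "attitude" of the camera in the world. Camera axes: x right, y up, looking along -z (the intrinsics and any distortion apply to the point x, -y, -z); pixel columns grow to the right and rows downward; lengths in m; the calibration is good to about 2 mm. A picture is of the moment at which its call begins. There is no depth.
- job.hand_in(): hands the job in; it is judged then, once.
The state is a dict: "clock": time; "joints": joint angles; "qvel": joint speeds; "tau": joint torques, N m; "tcp_pos": TCP position; "orientation": TCP orientation; "contact_force": force on the tool from outside, world axes, zero at the start; "moment": the same for the moment, N m; "grip_width": finger opening in m; "gripper_force": force on a finger pad.
Only numpy, scipy, OpenCV 4.12 (cv2) and the standard library are available. Lean on these libraries where they do the work, as an engineer would, in place of code of your own. Each camera call takes 0.05 s, during which the arm holds its last target. There are 200 camera calls.

## Working session

There is one attempt and no reset: what is moved stays moved. The work goes in short steps, Python scripts to look and compute and a tool call to move; the robot and the scene stay as the last step left them, time stands still between calls to the robot, and variables do not carry over. Pictures are saved under pics/ and viewed, at most 10 in all, crops included, and the job is handed in when it is done.

Besides the shell and the picture viewer there is one more tool, called by a JSON object that holds its "name" and its "arguments". apply_moves: Moves the arm, as the interface text tells. Its arguments: {"type":"object","properties":{"rows":{"type":"array"},"jaw":{"type":"number"},"newtons":{"type":"number"}},"required":["rows"]}

```bash
mkdir -p pics; ls; python3 - <<'E'
from bench import telemetry, grab_frame, job
import cv2
print(telemetry.get_obs())
for n in ("side","top"):
    f=grab_frame(n); cv2.imwrite(f"pics/{n}0.png",f["frame"][:,:,::-1])
    print(n,{k:v for k,v in f.items() if k!="frame"})
E
```

```text
pics
{'clock': 0.0, 'joints': array([ 1.03688953,  0.4778113 ,  0.02236576,  1.55646294, -0.011497  ,
        1.10928588, -0.08313384]), 'qvel': array([-0.00103478, -0.00080524,  0.00294394, -0.00199219,  0.00097425,
       -0.00074323, -0.00079228]), 'tau': array([ 4.64925233e-05, -5.96452260e+01,  1.60760086e+00, -2.81193119e+01,
        1.23612213e-02,  9.27587680e-03,  1.31045562e-05]), 'tcp_pos': array([ 0.27853755, -0.61419839,  0.23021386]), 'orientation': array([-3.06895213e+00, -6.63390111e-01,  8.40981588e-04]), 'contact_force': array([ 0.03499341, -0.24048989,  0.02740015]), 'moment': array([ 0.05074819,  0.03620585, -0.0081562 ]), 'gripper_force': 0.0, 'grip_width': 0.08536159920199927}
side {'vertical_fov': 43.24255705666688, 'cx': 321.94754446533835, 'cy': 199.61358756434439, 'origin': array([0.43698315, 0.90806223, 0.73054072]), 'attitude': array([ 0.08226243, -1.49468846, -2.68765023])}
top {'vertical_fov': 49.19764120907934, 'cx': 313.7840717339679, 'cy': 201.5680158301009, 'origin': array([ 0.41085416, -0.11543411,  1.29710742]), 'attitude': array([ 0.08295179, -0.08935326, -1.56564352])}
```

View pics/top0.png

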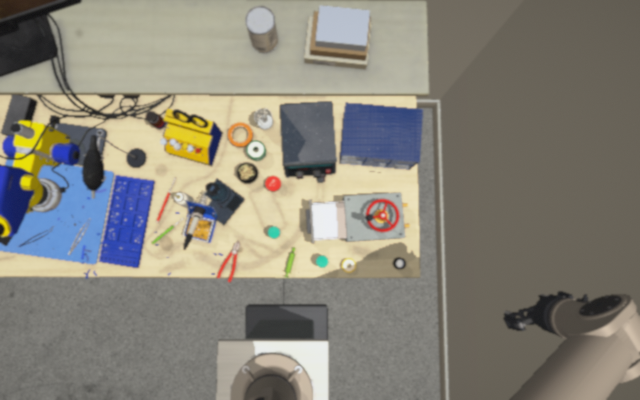

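View pics/side0.png

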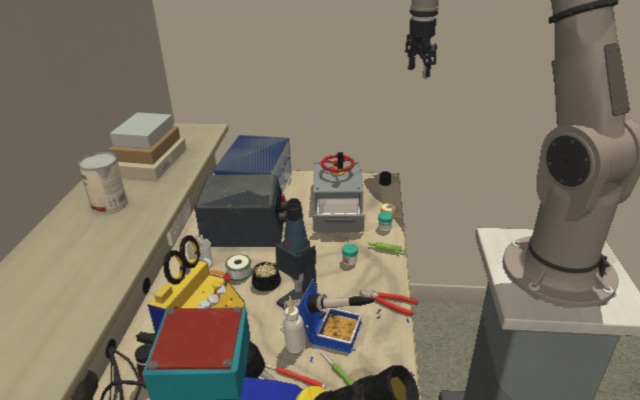

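The top view shows the two green-lidded jars at about (273,232) and (321,261); the left one is the target. The drawer is at (325,221), and the wheel at (382,215) with its black handle. The side view shows the same layout: target jar at (349,252), the other at (385,220), handle at (340,160).

```bash
cat > h.py <<'E'
from bench import telemetry, grab_frame, job
import cv2, numpy as np
from scipy.spatial.transform import Rotation as R
def cam(n):
    f=grab_frame(n); f["M"]=R.from_rotvec(f["attitude"]).as_matrix()
    f["f"]=200/np.tan(np.radians(f["vertical_fov"]/2)); return f
def ray(f,uv):
    d=np.array([(uv[0]-f["cx"])/f["f"],-(uv[1]-f["cy"])/f["f"],-1.]); d=f["M"]@d
    return f["origin"],d/np.linalg.norm(d)
def onz(f,uv,z):
    o,d=ray(f,uv); return o+d*(z-o[2])/d[2]
def two(f,a,g,b):
    o,d=ray(f,a); p,e=ray(g,b)
    s=np.linalg.lstsq(np.c_[d,-e],p-o,rcond=None)[0]
    x,y=o+s[0]*d,p+s[1]*e; return (x+y)/2,np.linalg.norm(x-y)
def blobs(f,lo,hi,amin=8,roi=None):
    h=cv2.cvtColor(f["frame"],cv2.COLOR_RGB2HSV); m=cv2.inRange(h,np.array(lo),np.array(hi))
    if roi: k=np.zeros_like(m); k[roi[1]:roi[3],roi[0]:roi[2]]=1; m=m*k
    n,l,s,c=cv2.connectedComponentsWithStats(m)
    return [(np.round(c[i],1),s[i][4],s[i][:4]) for i in range(1,n) if s[i][4]>=amin]
def rel(p,o=None):
    "shift of TCP to world p in tool axes, share of 250 mm"
    s=telemetry.get_obs(); T=R.from_rotvec(s["orientation"])
    return T.inv().apply(np.array(p)-s["tcp_pos"])/.25
E
python3 - <<'E'
from h import *
t=cam("top"); s=cam("side")
print("green top"); 
for b in blobs(t,(70,80,50),(92,255,255)): print(b,onz(t,b[0],.037))
print("green side")
for b in blobs(s,(70,80,50),(92,255,255)): print(b,onz(s,b[0],.034))
print("red"); 
for b in blobs(t,(0,140,90),(8,255,255),roi=(340,180,420,250)): print(b,onz(t,b[0],.097), onz(t,b[2][:2],.097),onz(t,b[2][:2]+b[2][2:],.097))
for b in blobs(s,(0,140,90),(8,255,255),roi=(300,130,370,190)): print(b)
print("black top")
for b in blobs(t,(0,0,0),(180,255,50),roi=(355,190,410,240)): print(b,onz(t,b[0],.144))
print("black side")
for b in blobs(s,(0,0,0),(180,255,50),roi=(320,140,365,190)): print(b)
c=np.hstack([cv2.resize(t["frame"][180:280,255:415],None,fx=5,fy=5,interpolation=2)])
d=cv2.resize(s["frame"][140:260,300:420],None,fx=5,fy=5,interpolation=2)
cv2.imwrite("pics/tc.png",c[:,:,::-1]);cv2.imwrite("pics/sc.png",d[:,:,::-1])
E
```

```text
green top
(array([310.8, 165.9]), np.int32(85), array([288, 164,  44,   5], dtype=int32)) [ 0.65476615 -0.1112801   0.037     ]
(array([273.4, 231.9]), np.int32(111), array([268, 227,  12,  11], dtype=int32)) [ 0.46144983 -0.00437886  0.037     ]
(array([321.5, 261. ]), np.int32(107), array([316, 256,  12,  11], dtype=int32)) [ 0.37884349 -0.14296405  0.037     ]
green side
(array([275.9, 193.4]), np.int32(36), array([274, 183,   5,  24], dtype=int32)) [ 0.66635112 -0.23477675  0.034     ]
(array([385.2, 216.9]), np.int32(130), array([379, 212,  14,  11], dtype=int32)) [ 0.3774964  -0.13885917  0.034     ]
(array([293.1, 233.8]), np.int32(22), array([290, 232,   8,   5], dtype=int32)) [ 0.59592372 -0.05364874  0.034     ]
(array([349.6, 250. ]), np.int32(161), array([342, 244,  16,  13], dtype=int32)) [0.46042667 0.00047984 0.034     ]
(array([201. , 376.1]), np.int32(3607), array([142, 308, 108,  92], dtype=int32)) [0.69701416 0.36280986 0.034     ]
(array([164.1, 316.5]), np.int32(8), array([163, 313,   3,   8], dtype=int32)) [0.80782747 0.23153285 0.034     ]
(array([160.5, 326.5]), np.int32(10), array([159, 322,   4,  10], dtype=int32)) [0.80554328 0.25734944 0.034     ]
red
(array([383.2, 215.2]), np.int32(277), array([367, 200,  32,  32], dtype=int32)) [ 0.50601452 -0.31156328  0.097     ] [ 0.5480156  -0.26731787  0.097     ] [ 0.4599295  -0.35430645  0.097     ]
(array([336.3, 163.2]), np.int32(228), array([321, 155,  34,  17], dtype=int32))
black top
black side
(array([339.9, 160.4]), np.int32(73), array([338, 153,   5,  16], dtype=int32))
```

View pics/tc.png

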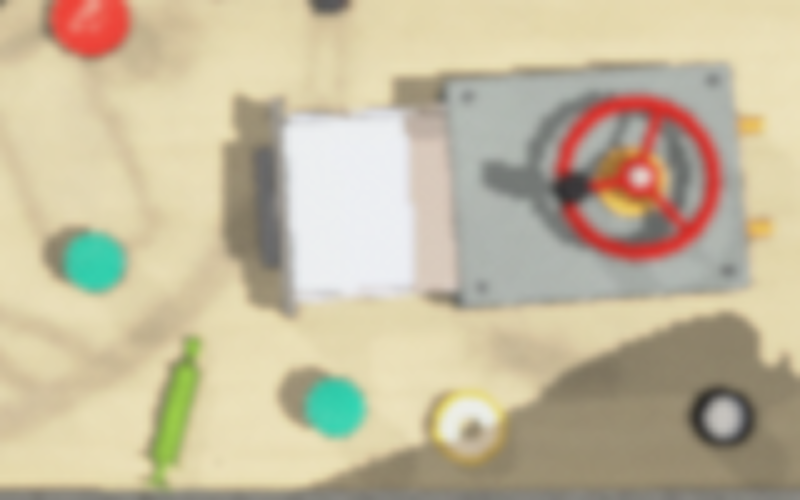

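View pics/sc.png

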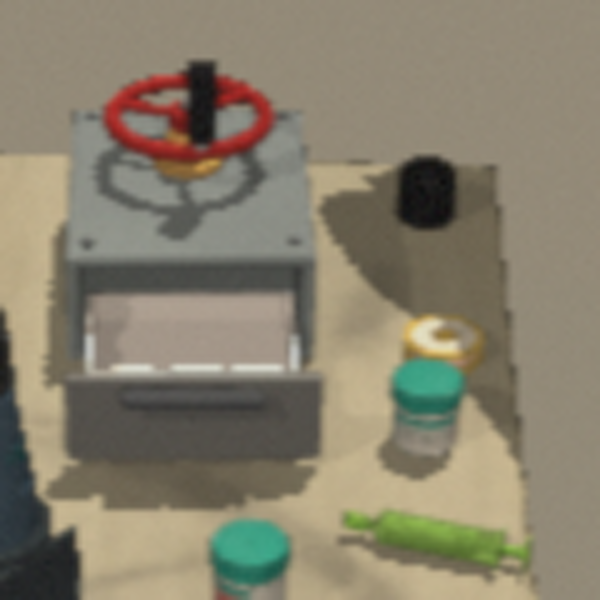

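```bash
python3 - <<'E'
from h import *
t=cam("top")
P=lambda u,v,z: onz(t,(255+(u+.5)/5-.5,180+(v+.5)/5-.5),z)
c=np.array([P(446,80,.064),P(462,307,.064),P(750,287,.064),P(730,63,.064)])
print(c); ctr=c.mean(0); ax=(c[2]+c[3]-c[0]-c[1]); ax/=np.linalg.norm(ax)
ay=np.array([-ax[1],ax[0],0]);print("ctr",ctr,"ax",ax,"sizes",[(q-ctr)@ax for q in c],[(q-ctr)@ay for q in c])
for n,q in dict(panel1=P(282,100,.054),panel2=P(289,312,.054),lip=P(258,208,.05),hub=P(639,177,.100),handle=P(572,187,.144),jar=P(95,262,.037),air=P(330,3,.1)).items(): print(n,q.round(4),"flux",((q-ctr)@ax).round(4),((q-ctr)@ay).round(4))
s=cam("side")
print("handle 2view",two(t,(255+572/5,180+187/5),s,(340.3,155)))
E
```

```text
[[ 0.56414254 -0.2055863   0.064     ]
 [ 0.43550996 -0.21403304  0.064     ]
 [ 0.44726849 -0.37640804  0.064     ]
 [ 0.57450615 -0.36749506  0.064     ]]
ctr [ 0.50535679 -0.29088061  0.064     ] ax [ 0.0680603  -0.99768121  0.        ] sizes [np.float64(-0.08109555650808775), np.float64(-0.08142317139720692), np.float64(0.08137560193430102), np.float64(0.0811431259709936)] [np.float64(0.06445459499185285), np.float64(-0.06445459499185281), np.float64(-0.06377462075335014), np.float64(0.06377462075335012)]
panel1 [ 0.5535 -0.1123  0.054 ] flux -0.1749 0.0602
panel2 [ 0.4326 -0.1167  0.054 ] flux -0.1787 -0.0608
lip [ 0.4918 -0.0988  0.05  ] flux -0.1925 -0.0005
hub [ 0.5063 -0.3089  0.1   ] flux 0.018 -0.0003
handle [ 0.4974 -0.2662  0.144 ] flux -0.0252 -0.0063
jar [ 0.4612 -0.005   0.037 ] flux -0.2883 -0.0246
air [ 0.6024 -0.1388  0.1   ] flux -0.1451 0.1072
handle 2view (array([ 0.4963476 , -0.26823668,  0.13655246]), np.float64(0.0010478258434584154))
```

{"name": "apply_moves", "arguments": {"rows": [[[0.96,-0.66,0],[0,0,-0.386]],[[0.96,-0.66,0],[0,0,-0.386]],[[0.96,-0.66,0],[0,0,-0.386]],[[0.96,-0.66,0],[0,0,-0.386]],[[0.96,-0.66,0],[0,0,-0.386]],[[0.96,-0.66,0],[0,0,-0.386]],[[0.96,-0.66,0],[0,0,-0.386]],[[0.96,-0.66,0],[0,0,-0.386]],[[0.96,-0.66,0],[0,0,-0.386]]], "jaw": 1, "newtons": 30}}

```text
clock: 1.42
tcp_pos: [0.4291, -0.3655, 0.2312]
orientation: [-2.148, -2.293, 0.0]
contact_force: [0.2, 1.4, 0.6]
grip_width: 0.0854
gripper_force: 0.0
```

```bash
python3 - <<'E'
from h import *
s=telemetry.get_obs(); print(s["clock"],s["tcp_pos"],s["joints"],R.from_rotvec(s["orientation"]).as_matrix().round(3))
print(rel((.461,-.004,.12)))
E
```

```text
1.425 [ 0.42910316 -0.36550667  0.23120433] [ 0.84973497  0.31439405 -0.31370116  1.8087618   0.11120182  1.03559027
  0.55907849] [[-0.065  0.998 -0.   ]
 [ 0.998  0.065 -0.   ]
 [-0.    -0.    -1.   ]]
[1.43458636 0.22194532 0.44478806]
```

{"name": "apply_moves", "arguments": {"rows": [[[0.97,0.2,0],[0,0,0]],[[0.97,0.2,0],[0,0,0]],[[0.97,0.2,0],[0,0,0]],[[0.97,0.2,0],[0,0,0]]]}}

```text
clock: 1.92
tcp_pos: [0.4629, -0.1181, 0.2315]
orientation: [2.146, 2.293, 0.001]
contact_force: [-0.3, 1.1, 0.7]
grip_width: 0.0856
gripper_force: 0.0
```

{"name": "apply_moves", "arguments": {"rows": [[[0.465,0.02,0.1],[0,0,0]],[[0.465,0.02,0.2],[0,0,0]],[[0.465,0.02,0.4],[0,0,0]],[[0.465,0.02,0.4],[0,0,0]],[[0.465,0.02,0.4],[0,0,0]]]}}

```text
clock: 2.55
tcp_pos: [0.4608, -0.0044, 0.1325]
orientation: [2.147, 2.293, 0.001]
contact_force: [-0.2, 0.1, 0.4]
grip_width: 0.0854
gripper_force: 0.0
```

```bash
python3 - <<'E'
from h import *
w=cam("wrist"); s=telemetry.get_obs(); print(s["clock"],s["tcp_pos"],w["origin"])
for b in blobs(w,(70,80,50),(92,255,255),100): print(b,onz(w,b[0],.037))
print(rel((.461,-.004,.12)))
cv2.imwrite("pics/w1.png",w["frame"][:,:,::-1])
E
```

```text
2.6 [ 0.46128359 -0.00446843  0.13294466] [0.45527119 0.0630002  0.27468485]
(array([320.9, 197.7]), np.int32(1476), array([300, 176,  43,  44], dtype=int32)) [ 0.45960478 -0.0008541   0.037     ]
(array([231.9, 325.4]), np.int32(694), array([216, 309,  30,  38], dtype=int32)) [ 0.38484055 -0.12927951  0.037     ]
(array([591. , 321.4]), np.int32(347), array([580, 309,  21,  27], dtype=int32)) [ 0.71769643 -0.10327316  0.037     ]
[ 0.0019679  -0.00114509  0.0517749 ]
```

View pics/w1.png

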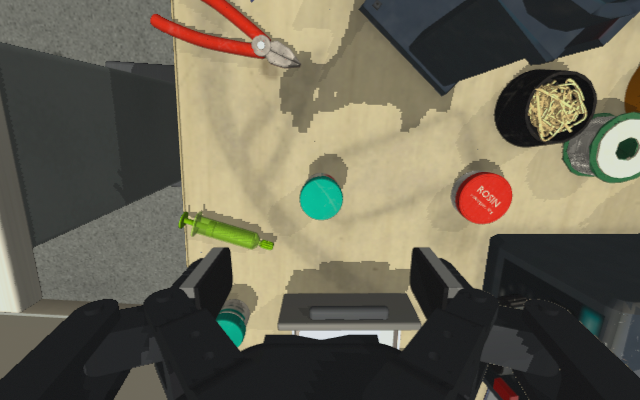

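The wrist view shows the target jar alone ahead of the fingers at (321,198). The ray puts it at (0.460,-0.001), which agrees with the top view. The syringe tip at (270,243) is clear of the fingers.

{"name": "apply_moves", "arguments": {"rows": [[[0.008,-0.004,0.2],[0,0,0]],[[0.008,-0.004,0.35],[0,0,0]],[[0.008,-0.004,0.404],[0,0,0]],[[0.008,-0.004,0.404],[0,0,0]],[[0.008,-0.004,0.404],[0,0,0]]], "jaw": 0.4}}

```text
clock: 3.22
tcp_pos: [0.4602, -0.0019, 0.0318]
orientation: [2.144, 2.293, 0.003]
contact_force: [-0.3, 0.6, 0.8]
grip_width: 0.0597
gripper_force: 0.0
```

{"name": "apply_moves", "arguments": {"rows": [[[0,0,0],[0,0,0]],[[0,0,0],[0,0,0]],[[0,0,0],[0,0,0]],[[0,0,0],[0,0,0]],[[0,0,0],[0,0,0]],[[0,0,0],[0,0,0]]], "jaw": -1, "newtons": 30}}

```text
clock: 3.98
tcp_pos: [0.4596, -0.0017, 0.0311]
orientation: [2.144, 2.294, 0.002]
contact_force: [-0.5, 0.2, 7.9]
grip_width: 0.0268
gripper_force: 29.0
```

{"name": "apply_moves", "arguments": {"rows": [[[0,0,-0.08],[0,0,0]],[[0,0,-0.2],[0,0,0]],[[0,0,-0.24],[0,0,0]],[[0,0,-0.24],[0,0,0]]]}}

```text
clock: 4.47
tcp_pos: [0.4591, -0.0019, 0.0905]
orientation: [2.145, 2.294, 0.001]
contact_force: [-0.6, 0.7, -0.1]
grip_width: 0.0269
gripper_force: 29.6
```

```bash
python3 - <<'E'
from h import *
s=cam("side"); w=cam("wrist")
d=cv2.resize(s["frame"][180:280,300:400],(400,400),interpolation=2)
c=np.hstack([d,w["frame"][:400,180:560]])
cv2.imwrite("pics/g1.png",c[:,:,::-1])
for b in blobs(w,(70,80,50),(92,255,255),100): print(b)
E
```

```text
(array([321.3, 252.7]), np.int32(3566), array([291, 215,  61,  74], dtype=int32))
(array([210.5, 368.2]), np.int32(289), array([192, 351,  34,  34], dtype=int32))
```

View pics/g1.png

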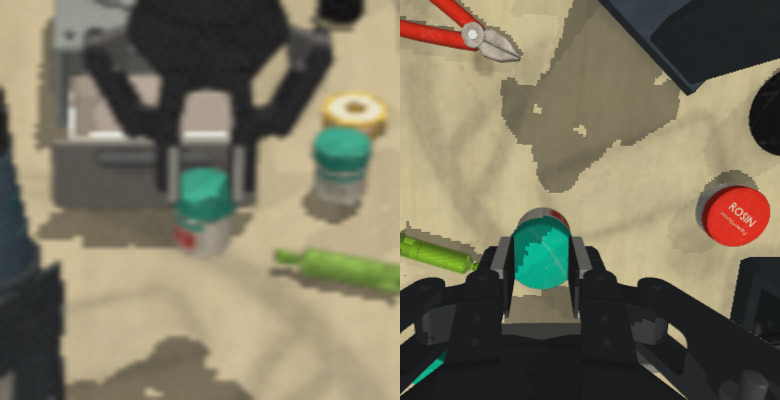

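```bash
python3 - <<'E'
from h import *
def proj(f,p):
    q=f["M"].T@(np.array(p)-f["origin"]); return f["cx"]+f["f"]*q[0]/-q[2], f["cy"]-f["f"]*q[1]/-q[2]
s=cam("side"); w=cam("wrist"); o=telemetry.get_obs(); t=cam("top"); p=o["tcp_pos"]; print(p, w["M"].round(3), w["f"],w["cx"],w["cy"])
for dz in (0,-.006,-.025): print("tcp proj",dz,proj(w,p+[0,0,dz]),proj(s,p+[0,0,dz]),proj(t,p+[0,0,dz]))
a=blobs(s,(70,80,50),(92,255,255),20,(320,180,375,260)); b=blobs(w,(70,80,50),(92,255,255),1000); c=blobs(t,(70,80,50),(92,255,255),5,(250,200,330,280))
print(a,b,c); print(two(s,a[0][0],w,b[0][0]))
for r in (215,289): print(onz(w,(321,r),.09))
E
```

```text
[ 0.45804024 -0.00184058  0.08931425] [[ 0.998 -0.065 -0.016]
 [ 0.067  0.961  0.268]
 [-0.002 -0.268  0.963]] 299.48604295880887 320.7776224239326 200.33148941339905
tcp proj 0 (np.float64(322.9160594263756), np.float64(252.14577688813688)) (np.float64(351.07299141914217), np.float64(229.34573820121605)) (np.float64(270.801570728377), np.float64(232.3664928716897))
tcp proj -0.006 (np.float64(322.86677553537027), np.float64(247.2884151642609)) (np.float64(351.03111860242984), np.float64(231.573289666732)) (np.float64(271.00399793032494), np.float64(232.4518704985864))
tcp proj -0.025 (np.float64(322.73168629493864), np.float64(233.9741801800774)) (np.float64(350.90007721537484), np.float64(238.54443363784077)) (np.float64(271.63206803526487), np.float64(232.71677133487975))
[(array([351. , 228.6]), np.int32(162), array([344, 222,  15,  14], dtype=int32))] [(array([321.3, 252.7]), np.int32(3566), array([291, 215,  61,  74], dtype=int32))] [(array([321.6, 261. ]), np.int32(106), array([316, 256,  12,  11], dtype=int32))]
(array([ 0.45767878, -0.00099357,  0.09188671]), np.float64(0.0010654835723769617))
[0.4556776  0.01851907 0.09      ]
[ 0.45847156 -0.02302374  0.09      ]
```

The picture shows the lid centred between the pads, and triangulation puts it 1 mm from the TCP in plan. The jar's body is narrower than its lid, so the grasp is good. Next I carry it to the drawer.

{"name": "apply_moves", "arguments": {"rows": [[[0,0,-0.16],[0,0,0]],[[-0.2,0.112,-0.16],[0,0,0]],[[-0.4,0.112,-0.16],[0,0,0]],[[-0.58,0.112,-0.16],[0,0,0]],[[-0.649,0.112,-0.16],[0,0,0]],[[-0.649,0.112,-0.16],[0,0,0]],[[-0.649,0.112,-0.08],[0,0,0]],[[-0.649,0.112,-0.08],[0,0,0]]]}}

```text
clock: 5.72
tcp_pos: [0.4966, -0.1592, 0.1091]
orientation: [-2.139, -2.296, 0.001]
contact_force: [0.1, -0.2, -1.0]
grip_width: 0.0268
gripper_force: 29.8
```

```bash
python3 - <<'E'
from h import *
w=cam("wrist"); s=cam("side"); o=telemetry.get_obs(); print(o["clock"],o["tcp_pos"],o["gripper_force"],o["grip_width"],rel((.4965,-.162,.042)))
d=cv2.resize(s["frame"][120:250,270:400],(400,400),interpolation=2)
cv2.imwrite("pics/d1.png",np.hstack([d,w["frame"][:400,120:500]])[:,:,::-1])
E
```

```text
5.825 [ 0.49775656 -0.16006846  0.11037639] 29.778479039669037 0.02666338823762072 [-0.00755756 -0.00548133  0.27350152]
```

View pics/d1.png

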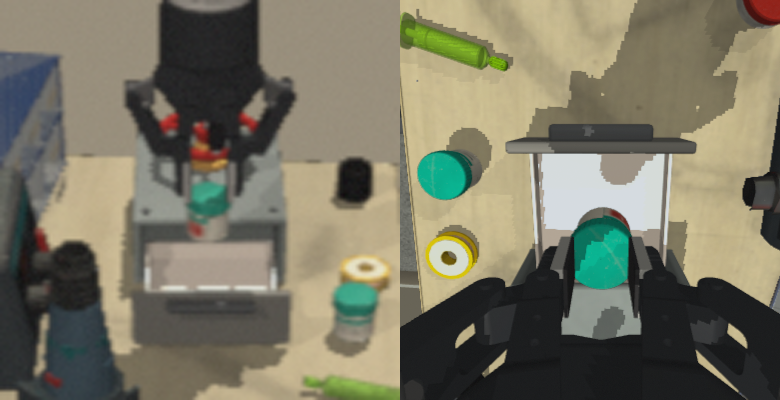

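The jar hangs centred over the open drawer, behind the panel and clear of the roof. I'll lower it.

{"name": "apply_moves", "arguments": {"rows": [[[0,0,0.1],[0,0,0]],[[0,0,0.2],[0,0,0]],[[0,0,0.24],[0,0,0]],[[0,0,0.255],[0,0,0]],[[0,0,0.265],[0,0,0]],[[0,0,0.265],[0,0,0]],[[0,0,0.265],[0,0,0]]]}}

```text
clock: 6.7
tcp_pos: [0.498, -0.1619, 0.0444]
orientation: [2.145, 2.295, 0.001]
contact_force: [-0.6, 0.4, 0.1]
grip_width: 0.0268
gripper_force: 29.8
```

{"name": "apply_moves", "arguments": {"rows": [[[0,0,0.006],[0,0,0]],[[0,0,0.012],[0,0,0]],[[0,0,0.012],[0,0,0]]]}}

```text
clock: 7.08
tcp_pos: [0.498, -0.1619, 0.0413]
orientation: [2.145, 2.295, 0.0]
contact_force: [-0.5, -0.1, 3.9]
grip_width: 0.0267
gripper_force: 30.1
```

{"name": "apply_moves", "arguments": {"rows": [[[0,0,0],[0,0,0]],[[0,0,0],[0,0,0]],[[0,0,0],[0,0,0]],[[0,0,0],[0,0,0]],[[0,0,-0.15],[0,0,0]],[[0,0,-0.4],[0,0,0]],[[0,0,-0.44],[0,0,0]],[[0,0,-0.44],[0,0,0]]], "jaw": 0.4}}

```text
clock: 8.07
tcp_pos: [0.4979, -0.162, 0.1514]
orientation: [2.144, 2.294, 0.001]
contact_force: [0.2, -0.2, -0.2]
grip_width: 0.0596
gripper_force: 0.0
```

{"name": "apply_moves", "arguments": {"rows": [[[0.25,0,0],[0,0,0]],[[0.5,0,0],[0,0,0]],[[0.6,0,0],[0,0,0]],[[0.6,0,0],[0,0,0]]], "jaw": -1}}

```text
clock: 8.57
tcp_pos: [0.4861, -0.0099, 0.1494]
orientation: [-2.138, -2.298, 0.002]
contact_force: [-0.3, -0.4, 0.5]
grip_width: -0.0002
gripper_force: 0.0
```

```bash
python3 - <<'E'
from h import *
w=cam("wrist"); s=cam("side"); t=cam("top"); o=telemetry.get_obs(); print(o["clock"],o["tcp_pos"])
for n,f,z,r in (("side",s,.044,(270,120,400,250)),("top",t,.047,(290,190,360,250))):
    for b in blobs(f,(70,80,50),(92,255,255),20,r): print(n,b,onz(f,b[0],z))
print(rel((.4925,-.06,.046)))
d=cv2.resize(s["frame"][120:250,270:400],(400,400),interpolation=2)
cv2.imwrite("pics/d2.png",np.hstack([d,w["frame"][:400,120:500]])[:,:,::-1])
E
```

```text
8.725 [ 0.4868914  -0.01353383  0.14986072]
side (array([276.3, 191.8]), np.int32(35), array([274, 183,   5,  19], dtype=int32)) [ 0.66331482 -0.22658966  0.044     ]
side (array([336.7, 208. ]), np.int32(105), array([331, 203,  13,  10], dtype=int32)) [ 0.49868603 -0.15681223  0.044     ]
side (array([385., 217.]), np.int32(125), array([379, 212,  13,  11], dtype=int32)) [ 0.37884577 -0.12335984  0.044     ]
side (array([292.8, 233.8]), np.int32(22), array([290, 232,   8,   5], dtype=int32)) [ 0.5943411  -0.03979835  0.044     ]
top (array([329. , 218.7]), np.int32(102), array([324, 214,  11,  11], dtype=int32)) [ 0.49936816 -0.16409707  0.047     ]
[-0.18681261  0.01099987  0.41547782]
```

View pics/d2.png

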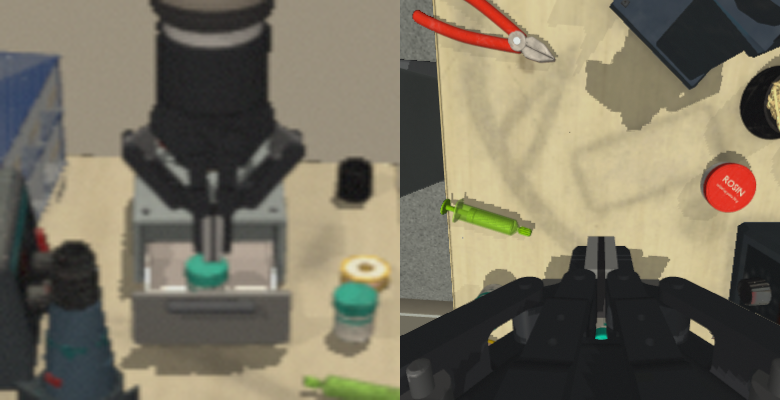

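The jar stands upright in the drawer at (0.499,-0.163), lid intact, with the other things untouched. Now I move in front of the lip with closed fingers and push.

{"name": "apply_moves", "arguments": {"rows": [[[-0.1,0.008,0.1],[0,0,0]],[[-0.205,0.008,0.2],[0,0,0]],[[-0.205,0.008,0.36],[0,0,0]],[[-0.205,0.008,0.36],[0,0,0]],[[-0.205,0.008,0.36],[0,0,0]]]}}

```text
clock: 9.35
tcp_pos: [0.4934, -0.0635, 0.0617]
orientation: [2.146, 2.294, 0.001]
contact_force: [0.0, -0.1, 0.0]
grip_width: 0.0001
gripper_force: 0.0
```

{"name": "apply_moves", "arguments": {"rows": [[[-0.04,0,0],[0,0,0]],[[-0.08,0,0],[0,0,0]],[[-0.11,0,0],[0,0,0]],[[-0.15,0,0],[0,0,0]],[[-0.19,0,0],[0,0,0]],[[-0.23,0,0],[0,0,0]],[[-0.27,0,0],[0,0,0]],[[-0.31,0,0],[0,0,0]],[[-0.35,0,0],[0,0,0]],[[-0.38,0,0],[0,0,0]]]}}

```text
clock: 10.6
tcp_pos: [0.4994, -0.1587, 0.0609]
orientation: [2.146, 2.295, -0.0]
contact_force: [0.3, -0.5, 0.2]
grip_width: 0.0003
gripper_force: 0.0
```

{"name": "apply_moves", "arguments": {"rows": [[[-0.03,0,0],[0,0,0]],[[-0.06,0,0],[0,0,0]],[[-0.08,0,0],[0,0,0]],[[-0.1,0,0],[0,0,0]]]}}

```text
clock: 11.1
tcp_pos: [0.5011, -0.183, 0.0609]
orientation: [-2.145, -2.295, -0.0]
contact_force: [0.4, -0.7, -0.8]
grip_width: 0.0002
gripper_force: 0.0
```

```bash
python3 - <<'E'
from h import *
t=cam("top");s=cam("side"); o=telemetry.get_obs(); print(o["clock"],o["tcp_pos"],o["contact_force"])
d=cv2.resize(s["frame"][120:250,270:400],(400,400),interpolation=2)
e=cv2.resize(t["frame"][170:270,290:390],(400,400),interpolation=2)
cv2.imwrite("pics/d3.png",np.hstack([d,e])[:,:,::-1])
E
```

```text
11.2 [ 0.50108332 -0.18345614  0.06096601] [-0.35792217  0.53707331  0.51499948]
```

View pics/d3.png

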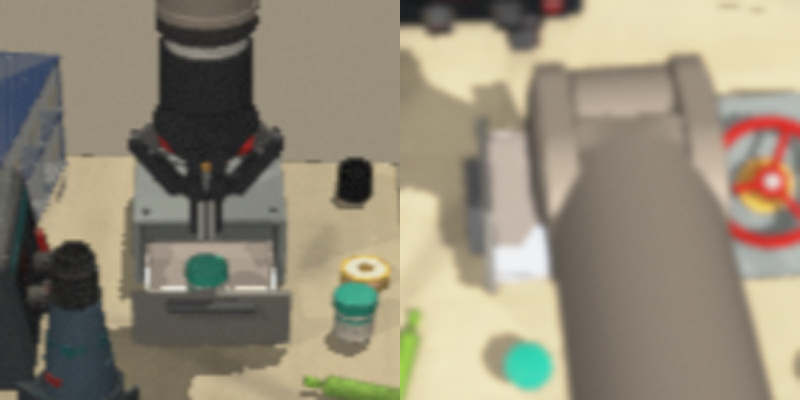

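```bash
python3 - <<'E'
from h import *
s=cam("side"); w=cam("wrist")
def proj(f,p):
    q=f["M"].T@(np.array(p)-f["origin"]); return np.round((f["cx"]+f["f"]*q[0]/-q[2], f["cy"]-f["f"]*q[1]/-q[2]),1)
o=telemetry.get_obs(); p=o["tcp_pos"]; print(p,o["contact_force"],o["joints"])
for dz in (0,-.006,-.025): print(dz,proj(s,p+[0,0,dz]),proj(w,p+[0,0,dz]))
print("panel now?",[proj(s,(.5054+.06806*x,-.2909-.9977*x,.054)) for x in (-.18,-.083)], "roof edge", proj(s,(.4997,-.2086,.064)))
d=cv2.resize(s["frame"][150:240,290:390],(700,600),interpolation=2)
cv2.imwrite("pics/d4.png",d[:,:,::-1]); cv2.imwrite("pics/w4.png",w["frame"][:,:,::-1])
E
```

```text
[ 0.50107069 -0.1827095   0.06094625] [ 0.30242214  0.08936692 -0.05078767] [ 0.58632456  0.51621534 -0.44368693  2.00350311  0.33791038  0.69288183
 -0.00202069]
0 [336.4 196.8] [322.9 251.8]
-0.006 [336.4 198.9] [322.9 246.9]
-0.025 [336.4 205.2] [322.7 233.6]
panel now? [array([337.9, 214.7]), array([337.4, 194. ])] roof edge [337.5 190.6]
```

View pics/w4.png

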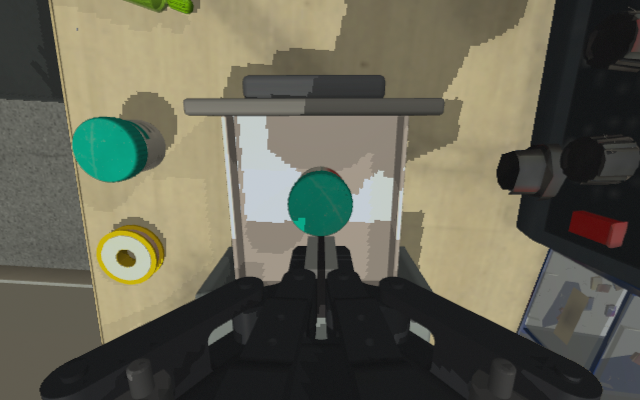

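The wrist view shows the drawer still out, with the panel at row 105, the jar lid at (320,203), and the closed fingers behind the jar. The push passed over the panel, so I'll check the fingertip height and jar position numerically.

```bash
python3 - <<'E'
from h import *
s=cam("side"); w=cam("wrist")
for n,f,z in (("side",s,.044),("wrist",w,.047)):
    for b in blobs(f,(70,80,30),(92,255,255),60): print(n,b,onz(f,b[0],z))
b=blobs(w,(70,80,30),(92,255,255),1000)
print("lip/panel wrist", onz(w,(314,106),.054), onz(w,(314,76),.05))
print("side column grey", [(r,s["frame"][r,334:340].mean(0).astype(int).tolist()) for r in range(184,212,2)])
print("wrist col rows", [(r,w["frame"][r,312:330:3].mean(1).astype(int).tolist()) for r in range(226,262,3)])
E
```

```text
side (array([336.9, 207.6]), np.int32(115), array([331, 203,  13,  10], dtype=int32)) [ 0.49829201 -0.15869799  0.044     ]
side (array([385., 217.]), np.int32(128), array([379, 212,  13,  11], dtype=int32)) [ 0.37884577 -0.12335984  0.044     ]
side (array([201.2, 376.1]), np.int32(3615), array([142, 308, 108,  92], dtype=int32)) [0.69294868 0.37061429 0.044     ]
wrist (array([109.9, 149. ]), np.int32(3947), array([ 72, 118,  77,  65], dtype=int32)) [ 0.3877378  -0.13851942  0.047     ]
wrist (array([319.8, 203.9]), np.int32(3303), array([288, 171,  65,  66], dtype=int32)) [ 0.49797169 -0.16069241  0.047     ]
lip/panel wrist [ 0.49189717 -0.11047708  0.054     ] [ 0.49096492 -0.09674665  0.05      ]
side column grey [(184, [39, 39, 39]), (186, [93, 91, 86]), (188, [102, 100, 93]), (190, [102, 100, 94]), (192, [102, 100, 94]), (194, [102, 100, 94]), (196, [105, 103, 97]), (198, [119, 112, 104]), (200, [178, 164, 149]), (202, [116, 129, 114]), (204, [41, 102, 85]), (206, [42, 105, 88]), (208, [44, 106, 89]), (210, [39, 107, 89])]
wrist col rows [(226, [64, 64, 64, 65, 66, 66]), (229, [64, 63, 64, 64, 68, 66]), (232, [64, 63, 64, 64, 68, 66]), (235, [65, 64, 62, 63, 65, 62]), (238, [79, 78, 40, 23, 57, 79]), (241, [79, 79, 41, 22, 55, 79]), (244, [78, 79, 34, 24, 45, 79]), (247, [78, 78, 32, 21, 46, 79]), (250, [78, 78, 31, 24, 46, 79]), (253, [79, 78, 27, 23, 34, 79]), (256, [78, 78, 27, 23, 34, 79]), (259, [79, 79, 27, 23, 34, 78])]
```

{"name": "apply_moves", "arguments": {"rows": [[[0,0,-0.16],[0,0,0]],[[0,0,-0.32],[0,0,0]],[[0.1,0,-0.36],[0,0,0]],[[0.3,0,-0.36],[0,0,0]],[[0.5,0,-0.36],[0,0,0]],[[0.5,-0.02,-0.36],[0,0,0]],[[0.5,-0.02,-0.36],[0,0,0]],[[0.5,-0.02,-0.36],[0,0,0]]]}}

```text
clock: 12.4
tcp_pos: [0.4874, -0.0595, 0.1506]
orientation: [-2.147, -2.293, 0.001]
contact_force: [0.2, -0.2, -0.6]
grip_width: -0.0001
gripper_force: 0.0
```

```bash
python3 - <<'E'
from h import *
s=cam("side"); w=cam("wrist")
def proj(f,p):
    q=f["M"].T@(np.array(p)-f["origin"]); return np.round((f["cx"]+f["f"]*q[0]/-q[2], f["cy"]-f["f"]*q[1]/-q[2]),1)
o=telemetry.get_obs(); p=o["tcp_pos"]; print(o["clock"],p)
for dz in (0.02,0,-.025): print(dz,proj(s,p+[0,0.011,dz]),proj(w,p+[0,0.011,dz]),proj(w,p+[0,-0.011,dz]))
c=int(proj(s,p)[0]); r0=int(proj(s,p)[1])
print("side",[(r,s["frame"][r,c-5:c+6].mean(1).astype(int).tolist()) for r in range(r0-16,r0+22,2)])
print("wrist",[(r,w["frame"][r,308:336:3].mean(1).astype(int).tolist()) for r in range(216,262,3)])
E
```

```text
12.5 [ 0.48762677 -0.05949937  0.1507345 ]
0.02 [338.9 186.3] [324.9 249.2] [321.6 292.8]
0 [338.9 194.1] [324.4 232.4] [321.6 271.3]
-0.025 [338.8 203.6] [324.  216.6] [321.5 250.9]
side [(175, [38, 39, 37, 37, 38, 44, 42, 37, 38, 38, 36]), (177, [44, 39, 40, 40, 38, 32, 39, 41, 41, 40, 41]), (179, [62, 42, 63, 92, 96, 75, 78, 101, 91, 61, 39]), (181, [51, 44, 69, 104, 109, 82, 83, 109, 99, 63, 41]), (183, [54, 41, 70, 102, 108, 80, 85, 110, 100, 63, 40]), (185, [50, 45, 70, 104, 106, 78, 83, 109, 99, 63, 44]), (187, [56, 45, 69, 103, 106, 80, 83, 108, 99, 65, 43]), (189, [79, 49, 71, 104, 107, 80, 85, 109, 99, 69, 55]), (191, [121, 113, 115, 117, 108, 80, 83, 111, 118, 115, 115]), (193, [76, 77, 79, 83, 79, 71, 70, 77, 77, 78, 76]), (195, [77, 76, 76, 78, 76, 77, 76, 76, 76, 78, 78]), (197, [80, 81, 81, 81, 82, 83, 82, 81, 80, 78, 80]), (199, [151, 152, 151, 150, 151, 152, 152, 150, 152, 151, 150]), (201, [162, 162, 162, 162, 160, 162, 164, 164, 164, 164, 165]), (203, [127, 127, 125, 124, 126, 128, 131, 132, 143, 153, 160]), (205, [127, 125, 124, 122, 123, 125, 123, 123, 122, 126, 
[... 335 characters left out ...]
, 105, 105, 106, 107, 108, 111]), (225, [117, 115, 109, 104, 106, 104, 105, 110, 110, 111]), (228, [118, 118, 110, 102, 103, 106, 108, 110, 111, 110]), (231, [118, 118, 115, 108, 107, 107, 105, 109, 113, 108]), (234, [99, 99, 99, 98, 96, 94, 94, 93, 83, 83]), (237, [91, 97, 97, 85, 29, 30, 96, 96, 98, 69]), (240, [93, 95, 95, 83, 28, 28, 95, 95, 95, 75]), (243, [96, 95, 95, 73, 28, 27, 96, 95, 95, 95]), (246, [95, 95, 95, 73, 28, 27, 95, 96, 95, 74]), (249, [95, 94, 95, 73, 29, 29, 95, 95, 95, 83]), (252, [95, 95, 95, 65, 28, 29, 95, 95, 95, 95]), (255, [95, 95, 96, 65, 29, 28, 95, 95, 96, 96]), (258, [95, 95, 95, 65, 27, 27, 95, 95, 95, 95]), (261, [95, 95, 95, 58, 29, 26, 95, 95, 96, 95])]
```

Both views agree that the shut fingertips sit at about TCP height, not 25 mm ahead of it. That is why they cleared the 54 mm panel. I'll push lower, at TCP z of about 0.037.

{"name": "apply_moves", "arguments": {"rows": [[[0,0,0.2],[0,0,0]],[[0,0,0.4],[0,0,0]],[[0,0,0.455],[0,0,0]],[[0,0,0.455],[0,0,0]],[[0,0,0.455],[0,0,0]]]}}

```text
clock: 13.12
tcp_pos: [0.4891, -0.0586, 0.0388]
orientation: [2.144, 2.293, 0.003]
contact_force: [0.6, 0.1, -0.4]
grip_width: 0.0003
gripper_force: 0.0
```

{"name": "apply_moves", "arguments": {"rows": [[[-0.04,0,0],[0,0,0]],[[-0.08,0,0],[0,0,0]],[[-0.12,0,0],[0,0,0]],[[-0.15,0,0],[0,0,0]],[[-0.18,0,0],[0,0,0]]]}}

```text
clock: 13.75
tcp_pos: [0.4909, -0.1037, 0.0373]
orientation: [2.145, 2.295, 0.001]
contact_force: [0.6, 2.6, 0.9]
grip_width: 0.0001
gripper_force: 0.8
```

```bash
python3 - <<'E'
from h import *
s=cam("side"); o=telemetry.get_obs(); print(o["clock"],o["tcp_pos"],o["contact_force"])
for b in blobs(s,(70,80,30),(92,255,255),30,(310,170,370,250)): print(b,onz(s,b[0],.044))
E
```

```text
13.8 [ 0.49083256 -0.10486686  0.03718976] [ 0.93305031 -0.81439937  0.70472014]
(array([338.7, 202.1]), np.int32(31), array([337, 199,   5,   8], dtype=int32)) [ 0.49519937 -0.1849642   0.044     ]
```

{"name": "apply_moves", "arguments": {"rows": [[[-0.04,0,0],[0,0,0]],[[-0.08,0,0],[0,0,0]],[[-0.12,0,0],[0,0,0]],[[-0.16,0,0],[0,0,0]],[[-0.2,0,0],[0,0,0]],[[-0.24,0,0],[0,0,0]],[[-0.27,0,0],[0,0,0]],[[-0.29,0,0],[0,0,0]]]}}

```text
clock: 14.8
tcp_pos: [0.4955, -0.1762, 0.0372]
orientation: [-2.145, -2.295, 0.0]
contact_force: [1.5, 1.5, 0.3]
grip_width: 0.0001
gripper_force: 0.8
```

{"name": "apply_moves", "arguments": {"rows": [[[-0.015,0,0],[0,0,0]],[[-0.03,0,0],[0,0,0]],[[-0.045,0,0],[0,0,0]],[[-0.045,0,0],[0,0,0]]]}}

```text
clock: 15.3
tcp_pos: [0.4955, -0.177, 0.0371]
orientation: [-2.131, -2.297, -0.008]
contact_force: [-4.7, 25.7, 11.0]
grip_width: 0.0003
gripper_force: 13.0
```

{"name": "apply_moves", "arguments": {"rows": [[[0.15,0,0],[0,0,0]],[[0.2,0,-0.2],[0,0,0]],[[0.2,0,-0.4],[0,0,0]],[[0.2,0,-0.56],[0,0,0]],[[0.2,0,-0.56],[0,0,0]],[[0.2,0,-0.56],[0,0,0]]]}}

```text
clock: 16.05
tcp_pos: [0.4921, -0.1375, 0.1766]
orientation: [-2.145, -2.294, 0.002]
contact_force: [-0.0, -0.5, -0.7]
grip_width: -0.0
gripper_force: 0.0
```

```bash
python3 - <<'E'
from h import *
s=cam("side");t=cam("top"); o=telemetry.get_obs(); print(o["clock"],o["tcp_pos"],o["contact_force"])
def proj(f,p):
    q=f["M"].T@(np.array(p)-f["origin"]); return np.round((f["cx"]+f["f"]*q[0]/-q[2], f["cy"]-f["f"]*q[1]/-q[2]),1)
F=lambda x,y,z:(.5054+.06806*x+.9977*y,-.2909-.9977*x+.068*y,z)
# offset flux y=+-0.05: panel top-front edge / roof front edge positions
for y in (-.05,-.045,.05):
    print(y,"roof",proj(s,F(-.0825,y,.064)),"panel top edge front at d=0,.01",proj(s,F(-.0905,y,.054)),proj(s,F(-.1005,y,.054)),"bottom",proj(s,F(-.0905,y,.004)))
    c=int(proj(s,F(-.0905,y,.054))[0]); print([(r,s["frame"][r,c-1:c+2].mean().astype(int)) for r in range(180,222)])
p=proj(t,F(-.0905,-.05,.054)); r=int(p[1]); print("top",p,proj(t,F(-.1005,-.05,.054)),[(c,t["frame"][r,c].tolist()) for c in range(325,350)])
p=proj(t,F(-.0905,.05,.054)); r=int(p[1]); print("top",p,[(c,t["frame"][r,c].tolist()) for c in range(325,350)])
E
```

```text
16.15 [ 0.49184306 -0.13712659  0.17589788] [ 0.56490037  0.58071682 -0.42899345]
-0.05 roof [356.9 190.5] panel top edge front at d=0,.01 [356.9 195.4] [357.1 197.5] bottom [356.5 211.7]
[(180, np.int64(142)), (181, np.int64(142)), (182, np.int64(142)), (183, np.int64(143)), (184, np.int64(142)), (185, np.int64(142)), (186, np.int64(141)), (187, np.int64(138)), (188, np.int64(134)), (189, np.int64(140)), (190, np.int64(138)), (191, np.int64(120)), (192, np.int64(96)), (193, np.int64(93)), (194, np.int64(90)), (195, np.int64(118)), (196, np.int64(94)), (197, np.int64(83)), (198, np.int64(82)), (199, np.int64(81)), (200, np.int64(80)), (201, np.int64(79)), (202, np.int64(80)), (203, np.int64(80)), (204, np.int64(81)), (205, np.int64(81)), (206, np.int64(82)), (207, np.int64(80)), (208, np.int64(82)), (209, np.int64(81)), (210, np.int64(79)), (211, np.int64(74)), (212, np.int64(94)), (213, np.int64(100)), (214, np.int64(100)), (215, np.int64(100)), (216, np.int64(100)), (217, np.int64(106)), (218, np.int64(140)), (219, np.int64(167)), (220, np.int64(172)), (221, np.int64(173))]
-0.045 
[... 2563 characters left out ...]
37, 122]), (347, [148, 135, 120]), (348, [143, 131, 117]), (349, [140, 129, 115])]
top [340.6 201.2] [(325, [194, 178, 159]), (326, [193, 178, 159]), (327, [194, 178, 159]), (328, [193, 178, 159]), (329, [193, 178, 159]), (330, [193, 178, 160]), (331, [194, 179, 160]), (332, [194, 179, 160]), (333, [196, 180, 161]), (334, [198, 183, 162]), (335, [202, 186, 166]), (336, [203, 186, 167]), (337, [200, 184, 165]), (338, [189, 173, 155]), (339, [160, 146, 132]), (340, [125, 115, 104]), (341, [117, 107, 96]), (342, [140, 129, 116]), (343, [162, 149, 132]), (344, [170, 158, 139]), (345, [171, 158, 140]), (346, [171, 158, 140]), (347, [171, 157, 140]), (348, [170, 158, 140]), (349, [171, 158, 140])]
```

The push stopped hard at 25 N, and the panel edge sits flush at row 196, about where a shut drawer should be. Next is the handle at about (0.4965,-0.268).

{"name": "apply_moves", "arguments": {"rows": [[[0,0,-0.12],[0,0,0]],[[-0.2,-0.014,-0.12],[0,0,0]],[[-0.4,-0.014,-0.12],[0,0,0]],[[-0.524,-0.014,-0.12],[0,0,0]],[[-0.524,-0.014,-0.12],[0,0,0]],[[-0.524,-0.014,-0.12],[0,0,0]]], "jaw": 0.4}}

```text
clock: 16.9
tcp_pos: [0.4979, -0.2669, 0.2061]
orientation: [-2.143, -2.294, -0.0]
contact_force: [-0.2, 0.2, 0.9]
grip_width: 0.0595
gripper_force: 0.0
```

```bash
python3 - <<'E'
from h import *
w=cam("wrist"); o=telemetry.get_obs(); print(o["clock"],o["tcp_pos"],o["contact_force"])
print(rel((.4965,-.268,.12)))
def proj(f,p):
    q=f["M"].T@(np.array(p)-f["origin"]); return np.round((f["cx"]+f["f"]*q[0]/-q[2], f["cy"]-f["f"]*q[1]/-q[2]),1)
print("handle top expected",proj(w,(.4965,-.268,.144)),proj(w,(.4965,-.268,.1)))
h=blobs(w,(0,0,0),(180,255,60),80,(270,120,380,290))
for b in h: print(b,onz(w,b[0],.135))
for b in blobs(w,(0,140,60),(8,255,255),300): print("red",b)
# green lid visible? panel/roof gap along column
print([ (r,int(w["frame"][r,300:340].mean())) for r in range(60,200,3)])
E
```

```text
16.95 [ 0.49815705 -0.26641588  0.20642397] [-0.33076722  0.92199182  0.45901603]
[-0.00634869 -0.00666476  0.34569493]
handle top expected [320.4 216.1] [320.6 199.9]
(array([320.3, 206.8]), np.int32(599), array([308, 190,  25,  34], dtype=int32)) [ 0.4960848  -0.26370874  0.135     ]
red (array([327.8, 240.5]), np.int32(3453), array([277, 191, 101,  94], dtype=int32))
[(60, 134), (63, 132), (66, 133), (69, 132), (72, 132), (75, 130), (78, 129), (81, 128), (84, 128), (87, 120), (90, 110), (93, 110), (96, 106), (99, 107), (102, 107), (105, 89), (108, 82), (111, 82), (114, 81), (117, 65), (120, 124), (123, 89), (126, 97), (129, 143), (132, 155), (135, 159), (138, 159), (141, 159), (144, 153), (147, 145), (150, 143), (153, 142), (156, 139), (159, 137), (162, 135), (165, 134), (168, 134), (171, 134), (174, 121), (177, 116), (180, 109), (183, 124), (186, 133), (189, 134), (192, 72), (195, 52), (198, 50)]
```

{"name": "apply_moves", "arguments": {"rows": [[[-0.006,-0.007,0.12],[0,0,0]],[[-0.006,-0.007,0.24],[0,0,0]],[[-0.006,-0.007,0.32],[0,0,0]],[[-0.006,-0.007,0.353],[0,0,0]],[[-0.006,-0.007,0.353],[0,0,0]],[[-0.006,-0.007,0.353],[0,0,0]]]}}

```text
clock: 17.7
tcp_pos: [0.4974, -0.2695, 0.1199]
orientation: [2.143, 2.295, 0.001]
contact_force: [0.1, 0.5, 0.1]
grip_width: 0.0601
gripper_force: 0.0
```

{"name": "apply_moves", "arguments": {"rows": [[[0,0,0],[0,0,0]],[[0,0,0],[0,0,0]],[[0,0,0],[0,0,0]],[[0,0,0],[0,0,0]],[[0,0,0],[0,0,0]],[[0,0,0],[0,0,0]]], "jaw": -1, "newtons": 40}}

```text
clock: 18.45
tcp_pos: [0.4969, -0.2697, 0.1194]
orientation: [2.145, 2.295, 0.0]
contact_force: [-0.3, -0.1, 4.8]
grip_width: 0.016
gripper_force: 39.2
```

```bash
python3 - <<'E'
from h import *
w=cam("wrist"); o=telemetry.get_obs(); print(o["clock"],o["tcp_pos"],o["contact_force"],o["joints"].round(2))
c=np.array([.5063,-.309]); d=o["tcp_pos"][:2]-c; print("r,ang",np.hypot(*d),np.degrees(np.arctan2(d[1],d[0])))
h=blobs(w,(0,0,0),(180,255,60),80,(270,120,380,290)); print(h)
E
```

```text
18.5 [ 0.4969734  -0.26971299  0.11944902] [-1.51074324  1.00158042  5.40978986] [ 0.76  0.47 -0.48  1.9   0.29  0.84  0.2 ]
r,ang 0.0403788895417978 103.35460898954706
[(array([322.5, 263.1]), np.int32(4246), array([270, 221, 110,  69], dtype=int32))]
```

```bash
cat > arc.py <<'E'
import sys; from h import *
# arc.py start step n : rows relative to commanded (nominal) pose at angle start, in tool frame
C=np.array([.5066,-.3092]); r=.042
def rows(a0,step,n,meas=True):
    o=telemetry.get_obs(); M=R.from_rotvec(o["orientation"])
    p0=o["tcp_pos"] if meas else np.r_[C+r*np.array([np.cos(np.radians(a0)),np.sin(np.radians(a0))]),o["tcp_pos"][2]]
    for i in range(1,n+1):
        a=np.radians(a0+i*step); q=np.r_[C+r*np.array([np.cos(a),np.sin(a)]),p0[2]]
        v=M.inv().apply(q-p0)/.25; print(round(a0+i*step,1),v[:2].round(3).tolist())
if __name__=="__main__":
    o=telemetry.get_obs(); d=o["tcp_pos"][:2]-C; print("r,ang",np.hypot(*d),np.degrees(np.arctan2(d[1],d[0])),o["contact_force"],o["clock"])
    a=sys.argv; rows(float(a[1]),float(a[2]),int(a[3]),len(a)<5)
E
python3 arc.py 103.5 -18 10
```

```text
r,ang 0.04064351714693847 103.70096726417296 [-1.51074324  1.00158042  5.40978986] 18.5
85.5 [0.006, 0.052]
67.5 [-0.01, 0.102]
49.5 [-0.04, 0.145]
31.5 [-0.082, 0.177]
13.5 [-0.132, 0.193]
-4.5 [-0.185, 0.194]
-22.5 [-0.235, 0.178]
-40.5 [-0.278, 0.148]
-58.5 [-0.309, 0.106]
-76.5 [-0.326, 0.056]
```

{"name": "apply_moves", "arguments": {"rows": [[[0.006,0.052,0],[0,0,0]],[[-0.01,0.102,0],[0,0,0]],[[-0.04,0.145,0],[0,0,0]],[[-0.082,0.177,0],[0,0,0]],[[-0.132,0.193,0],[0,0,0]],[[-0.132,0.193,0],[0,0,0]]]}}

```text
clock: 19.25
tcp_pos: [0.5476, -0.301, 0.1194]
orientation: [2.146, 2.293, -0.001]
contact_force: [-1.8, -2.6, 5.5]
grip_width: 0.0161
gripper_force: 39.3
```

```bash
python3 arc.py 13.5 -10 10 nominal
```

```text
r,ang 0.04178466072975188 11.343826001093728 [-1.79900611 -2.6064865   5.50320908] 19.25
3.5 [-0.029, 0.002]
-6.5 [-0.058, -0.0]
-16.5 [-0.087, -0.008]
-26.5 [-0.113, -0.021]
-36.5 [-0.137, -0.037]
-46.5 [-0.158, -0.058]
-56.5 [-0.174, -0.082]
-66.5 [-0.187, -0.109]
-76.5 [-0.194, -0.137]
-86.5 [-0.196, -0.166]
```

{"name": "apply_moves", "arguments": {"rows": [[[-0.029,0.002,0],[0,0,0]],[[-0.058,0,0],[0,0,0]],[[-0.058,0,0],[0,0,0]]]}}

```text
clock: 19.62
tcp_pos: [0.5484, -0.3145, 0.1195]
orientation: [2.145, 2.294, 0.0]
contact_force: [-1.5, -0.7, 6.1]
grip_width: 0.016
gripper_force: 39.2
```

{"name": "apply_moves", "arguments": {"rows": [[[-0.029,-0.008,0],[0,0,0]],[[-0.055,-0.021,0],[0,0,0]],[[-0.055,-0.021,0],[0,0,0]]]}}

```text
clock: 20.0
tcp_pos: [0.5445, -0.3287, 0.1195]
orientation: [2.145, 2.293, 0.001]
contact_force: [0.3, -1.1, 4.3]
grip_width: 0.0161
gripper_force: 39.2
```

{"name": "apply_moves", "arguments": {"rows": [[[-0.024,-0.016,0],[0,0,0]],[[-0.045,-0.037,0],[0,0,0]],[[-0.045,-0.037,0],[0,0,0]]]}}

```text
clock: 20.38
tcp_pos: [0.5348, -0.3416, 0.1195]
orientation: [2.146, 2.292, -0.001]
contact_force: [1.7, -2.5, 6.0]
grip_width: 0.0163
gripper_force: 39.3
```

{"name": "apply_moves", "arguments": {"rows": [[[-0.016,-0.024,0],[0,0,0]],[[-0.029,-0.051,0],[0,0,0]],[[-0.029,-0.051,0],[0,0,0]]]}}

```text
clock: 20.75
tcp_pos: [0.5217, -0.3498, 0.1194]
orientation: [2.147, 2.293, -0.003]
contact_force: [0.3, -2.9, 8.1]
grip_width: 0.0159
gripper_force: 39.5
```

```bash
python3 arc.py -66.5 -10 12 nominal
```

```text
r,ang 0.04327543747286176 -69.6017306167651 [ 0.26595149 -2.90236481  8.09206607] 20.75
-76.5 [-0.007, -0.028]
-86.5 [-0.01, -0.058]
-96.5 [-0.007, -0.087]
-106.5 [0.001, -0.115]
-116.5 [0.013, -0.141]
-126.5 [0.03, -0.165]
-136.5 [0.051, -0.186]
-146.5 [0.075, -0.203]
-156.5 [0.101, -0.215]
-166.5 [0.13, -0.222]
-176.5 [0.159, -0.225]
-186.5 [0.188, -0.222]
```

{"name": "apply_moves", "arguments": {"rows": [[[-0.007,-0.028,0],[0,0,0]],[[-0.01,-0.058,0],[0,0,0]],[[-0.01,-0.058,0],[0,0,0]]]}}

```text
clock: 21.12
tcp_pos: [0.5092, -0.3524, 0.1196]
orientation: [2.144, 2.292, 0.001]
contact_force: [5.3, -3.4, 3.2]
grip_width: 0.0161
gripper_force: 39.5
```

{"name": "apply_moves", "arguments": {"rows": [[[0.003,-0.029,0],[0,0,0]],[[0.011,-0.057,0],[0,0,0]],[[0.011,-0.057,0],[0,0,0]]]}}

```text
clock: 21.5
tcp_pos: [0.5075, -0.3514, 0.1206]
orientation: [2.125, 2.281, 0.023]
contact_force: [43.4, -11.8, -26.2]
grip_width: 0.0161
gripper_force: 39.6
```

{"name": "apply_moves", "arguments": {"rows": [[[-0.008,0.028,0],[0,0,0]],[[-0.011,0.057,0],[0,0,0]],[[-0.011,0.057,0],[0,0,0]]]}}

```text
clock: 21.88
tcp_pos: [0.5091, -0.3521, 0.1197]
orientation: [2.145, 2.294, -0.0]
contact_force: [2.5, -0.4, 9.7]
grip_width: 0.0159
gripper_force: 41.6
```

```bash
for a in -86.5 153.5 33.5; do python3 arc.py $a 24 10 nominal; done
```

```text
r,ang 0.0429660291187987 -86.67951101390283 [ 2.54892718 -0.39625462  9.66891631] 21.875
-62.5 [0.014, 0.068]
-38.5 [0.055, 0.125]
-14.5 [0.115, 0.16]
9.5 [0.185, 0.168]
33.5 [0.251, 0.147]
57.5 [0.303, 0.101]
81.5 [0.332, 0.037]
105.5 [0.333, -0.033]
129.5 [0.305, -0.097]
153.5 [0.253, -0.144]
r,ang 0.0429660291187987 -86.67951101390283 [ 2.54892718 -0.39625462  9.66891631] 21.875
177.5 [-0.066, -0.022]
201.5 [-0.136, -0.015]
225.5 [-0.197, 0.019]
249.5 [-0.238, 0.076]
273.5 [-0.253, 0.144]
297.5 [-0.239, 0.212]
321.5 [-0.198, 0.269]
345.5 [-0.138, 0.304]
369.5 [-0.068, 0.312]
393.5 [-0.002, 0.291]
r,ang 0.0429660291187987 -86.67951101390283 [ 2.54892718 -0.39625462  9.66891631] 21.875
57.5 [0.052, -0.046]
81.5 [0.081, -0.11]
105.5 [0.081, -0.18]
129.5 [0.053, -0.244]
153.5 [0.002, -0.291]
177.5 [-0.065, -0.313]
201.5 [-0.134, -0.306]
225.5 [-0.195, -0.272]
249.5 [-0.236, -0.215]
273.5 [-0.251, -0.147]
```

{"name": "apply_moves", "arguments": {"rows": [[[0.014,0.068,0],[0,0,0]],[[0.055,0.125,0],[0,0,0]],[[0.115,0.16,0],[0,0,0]],[[0.185,0.168,0],[0,0,0]],[[0.251,0.147,0],[0,0,0]],[[0.303,0.101,0],[0,0,0]],[[0.332,0.037,0],[0,0,0]],[[0.333,-0.033,0],[0,0,0]],[[0.305,-0.097,0],[0,0,0]],[[0.253,-0.144,0],[0,0,0]]]}}

```text
clock: 23.12
tcp_pos: [0.4686, -0.291, 0.1197]
orientation: [2.144, 2.294, 0.001]
contact_force: [8.3, -1.7, 3.3]
grip_width: 0.0158
gripper_force: 41.0
```

```bash
python3 arc.py 153.5 24 1 nominal; python3 -c "
from h import *; print(telemetry.get_obs()['joints'].round(2))"
```

```text
r,ang 0.042155781735101754 154.46966826939004 [ 8.27129189 -1.71779713  3.31653336] 23.125
177.5 [-0.066, -0.022]
[ 0.82  0.45 -0.48  1.93  0.28  0.82  0.26]
```

{"name": "apply_moves", "arguments": {"rows": [[[-0.066,-0.022,0],[0,0,0]],[[-0.136,-0.015,0],[0,0,0]],[[-0.197,0.019,0],[0,0,0]],[[-0.238,0.076,0],[0,0,0]],[[-0.253,0.144,0],[0,0,0]],[[-0.239,0.212,0],[0,0,0]],[[-0.198,0.269,0],[0,0,0]],[[-0.138,0.304,0],[0,0,0]],[[-0.068,0.312,0],[0,0,0]],[[-0.002,0.291,0],[0,0,0]]]}}

```text
clock: 24.38
tcp_pos: [0.5413, -0.2865, 0.1197]
orientation: [2.145, 2.294, -0.001]
contact_force: [-0.9, -3.5, 10.8]
grip_width: 0.0161
gripper_force: 41.8
```

{"name": "apply_moves", "arguments": {"rows": [[[0.052,-0.046,0],[0,0,0]],[[0.081,-0.11,0],[0,0,0]],[[0.081,-0.18,0],[0,0,0]],[[0.053,-0.244,0],[0,0,0]],[[0.002,-0.291,0],[0,0,0]],[[-0.065,-0.313,0],[0,0,0]],[[-0.134,-0.306,0],[0,0,0]],[[-0.195,-0.272,0],[0,0,0]],[[-0.236,-0.215,0],[0,0,0]],[[-0.251,-0.147,0],[0,0,0]]]}}

```text
clock: 25.62
tcp_pos: [0.5073, -0.3524, 0.1196]
orientation: [-2.146, -2.292, 0.003]
contact_force: [-2.1, 2.5, 14.1]
grip_width: 0.0159
gripper_force: 42.1
```

{"name": "apply_moves", "arguments": {"rows": [[[0,0,0],[0,0,0]],[[0,0,0],[0,0,0]],[[0,0,0],[0,0,0]],[[0,0,0],[0,0,0]]]}}

```text
clock: 26.12
tcp_pos: [0.5083, -0.3521, 0.1197]
orientation: [2.145, 2.294, -0.001]
contact_force: [1.6, -0.9, 9.8]
grip_width: 0.0161
gripper_force: 41.6
```

```bash
python3 - <<'E'
from h import *
t=cam("top");s=cam("side");w=cam("wrist");o=telemetry.get_obs()
C=np.array([.5066,-.3092]);d=o["tcp_pos"][:2]-C; print(o["clock"],o["tcp_pos"],"r,ang",np.hypot(*d),np.degrees(np.arctan2(d[1],d[0])),o["contact_force"],o["gripper_force"],o["grip_width"])
# side: panel/roof rows, unoccluded columns
for c in (318,325,350,356): print(c,[(r,int(s["frame"][r,c].mean())) for r in range(187,200)])
# black handle rows in side below the fingers; and wheel red
print(blobs(s,(0,140,90),(8,255,255),30,(300,130,370,190)))
print(blobs(s,(70,80,30),(92,255,255),5,(310,170,370,250)))
for n in ("wick","syringe"): pass
print("top green",blobs(t,(35,80,50),(92,255,255),20,(255,180,415,280)))
E
```

```text
26.275 [ 0.50829092 -0.35215448  0.11973423] r,ang 0.04298774900293724 -87.74569655470732 [ 2.39783781 -1.34599695  8.20381886] 41.596104338023 0.015535010944495818
318 [(187, 88), (188, 77), (189, 84), (190, 93), (191, 107), (192, 101), (193, 95), (194, 95), (195, 83), (196, 88), (197, 83), (198, 81), (199, 84)]
325 [(187, 91), (188, 91), (189, 92), (190, 95), (191, 108), (192, 102), (193, 110), (194, 112), (195, 89), (196, 85), (197, 79), (198, 65), (199, 67)]
350 [(187, 144), (188, 140), (189, 141), (190, 139), (191, 118), (192, 95), (193, 106), (194, 114), (195, 122), (196, 96), (197, 79), (198, 81), (199, 80)]
356 [(187, 142), (188, 140), (189, 142), (190, 139), (191, 120), (192, 97), (193, 90), (194, 90), (195, 117), (196, 93), (197, 83), (198, 81), (199, 82)]
[(array([337.9, 163.9]), np.int32(257), array([321, 155,  34,  17], dtype=int32))]
[(array([336.4, 193.1]), np.int32(7), array([334, 193,   6,   2], dtype=int32))]
top green [(array([289.8, 261.5]), np.int32(137), array([285, 248,  10,  29], dtype=int32)), (array([321.5, 261. ]), np.int32(106), array([316, 256,  12,  11], dtype=int32))]
```

```bash
python3 -c "
from bench import job; print(job.hand_in())"
```

```text
the job is handed in; nothing more can be done
None
```

The job is handed in, result not reported. The jar is upright in the shut drawer, and the valve went to its stop and back two full turns with the black handle still gripped. My first push passed over the drawer panel without touching anything, and the shut drawer and valve angle were judged from camera and arm readings.

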